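# Make up two ink kits at the classroom polling desk

### The job

Make up the two desk kits: put the flat-sided ink bottle and the wooden hand stamp into the long tray, one in each compartment (either way round), and put the short round ink bottle and the ink-pad case next to each other into the round tray. All four must end up standing or lying level on the floor of their tray as they stand now, not leaning on a wall or on each other, and the ink bottles must be kept upright throughout. Leave the tall spare bottle, the mug and the carton where they are.

Things in the scene. Friction and masses are not known exactly. Their poses are not given: they have to be found in the camera images.
- flat_center (a point): Flat-sided black plastic ink bottle, standing. Its point is its centre, 43 mm above its underside. Body a block 52 (own x) x 30 (own y) x 60 mm high with rounded edges; above it a shoulder and a round black cap 22 mm across, 86 mm high in all. Own z is up.
- round_center (a point): Short round black plastic ink bottle, standing. Its point is its centre, 33 mm above its underside. Squat body, a cylinder 50 mm across up to 44 mm high, then a cone to a 24 mm neck and cap, 66 mm high in all. Own z is up.
- stamp_center (a point): Wooden hand stamp, standing on its rubber face. Its point is its centre, 38 mm above its underside. Base 66 (own x) x 28 (own y) x 20 mm high; on its middle an upright turned wooden handle 20 to 24 mm across, from 20 to 76 mm high. Own z is up.
- pad_center (a point): Ink pad in its shut flat case, lying: grey plastic below, bare steel lid above; 78 (own x) x 50 (own y) x 26 mm high. Its point is its centre, 13 mm above its underside. The lid does not come off. Own z is up.
- long_tray: Long plywood tray, fixed to the desk, 185 (own x) x 68 (own y) x 25 mm high over its walls; walls and floor 5 mm thick. A 5 mm wall across its middle, as high as the outer walls, divides it into two equal compartments, each 85 (own x) x 58 (own y) mm inside, centred 45 mm either way from the origin along own x. Origin: centre of its underside.
- round_tray: Round aluminium tray without divisions, fixed to the desk: 170 mm across outside, wall 4 mm thick and 20 mm high over all, flat floor 5 mm thick, 162 mm across inside. Origin: centre of its underside.
- spare: Tall slim round black ink bottle, 36 mm across and 112 mm high: a spare that stays in the stock, standing loose. Origin: centre of its underside.
- mug: White ceramic mug, 72 mm across and 85 mm high, with a handle on its own +y side, standing loose; to be left alone. Origin: centre of its underside.
- carton: Plain brown cardboard carton, 60 (own x) x 40 (own y) x 82 mm high, standing loose; to be left alone. Origin: centre of its underside.
Things that resemble listed ones, but are neither listed nor needed, are in the scene too. Leave any orange look-alike of the part that bears pad_center alone.

How it is judged:
By the outcome, as a careful person would: the job done as asked, in the order asked, and still so for the second after the job is handed in, with the robot touching nothing.
It also fails if it takes over 109 s, if anything falls off the work surface, if the arm or the gripper's body presses on something with over 40 N, if the wrist force passes 120 N, or if a joint passes its speed limit or range.

### The arm

A 6-joint arm with a two-finger parallel gripper is mounted at the origin on the work surface. World frame = base frame: x ahead of the robot, y to its left, z up, the work surface at z = 0. Lengths are in m, angles in rad, forces in N, time in s.
With the tool pointing down it reaches from about 0.325 to 0.775 m from the base axis. Payload 9.3 kg.
Tool frame: the origin (TCP) lies midway between the tips of the shut fingers; the grasp point (between the pads) lies 19 mm behind it; z points along the fingers, y is the line along which they close (so a half turn about z gives the same grasp; the last joint's range is limited). The gripper opens to 85 mm and grips with 20 to 120 N. Pads are 22 mm wide; open, the fingers measure 114 mm over their backs; the gripper's body (76 mm by 85 mm) begins 54 mm behind the grasp point. The pads swing forward as they close: fully open they stand 13 mm farther back than shut.
Start: joints at [-0.153, 0.259, 0.021, 1.334, 0, 1.418], TCP at [0.55, -0, 0.231] pointing down, gripper open.
Joint ranges: [-3.04, 3.04], [-0.91, 1.82], [-1.04, 1.36], [-1.92, 1.95], [-1.52, 1.45], [-3.14, 3.14]. Speed limits (rad/s): [2.22, 2.22, 2.79, 3.14, 3.14, 3.14].

### API

Orientations are given as a 3x3 rotation matrix whose columns are the frame's x, y, z axes.
In Python, from bench import sensors, imaging, manip gives the robot as it stands.
- The arm moves only by the tool servo_tool, never from a script. Its argument "series" is a list of rows, each an object with "grip": the opening, from -1 (shut) to 1 (fully open); "slide": the shift along the tool's x, y, z in units of 30 mm (1.0 is 30 mm), a list of three; "twist": the turn about the tool's z in units of 6 degrees (1.0 is 6 degrees). A call has 1 to 12 rows; each row shifts and turns the commanded pose from where the row before left it, along the tool's axes as they then stand; what a row does not reach is not made up. A row lasts 1/12 s, in which the tool goes at most 41.7 mm and 7.16 degrees, less where a joint would pass 70% of its speed; a pose out of reach is approached as far as the arm can. A call is refused whole if a number of a shift passes 1 or a number of a turn 1, either way. A call with a gripper value outside its range is refused whole. The fingers move at their own pace and stop on an object; "newtons" is the grip in N (left out, the last holds). Time passes only in rows, so rows that do not move let the fingers close. It gives the time, the measured TCP pose, the force and the opening at its end, in the units of the state.
- sensors.read_state(): the state, without advancing time (a new reading comes with each control period).
- imaging.get_image(name): name is "scene" or "side" or "wrist"; returns a dict with "color" (384x512x3 uint8, red, green, blue), "depth" (384x512 float32, m along the optical axis (not along the pixel's ray), 0 where there is no reading), "fovy" (degrees; the focal length in pixels is half the picture's height over the tangent of half this angle, whatever the lens; pixels are square), "cx", "cy" (the principal point, pixels), "world_to_cam" (4x4, takes a point from world to camera coordinates). Camera axes: x right, y up, looking along -z (the intrinsics and any distortion apply to the point x, -y, -z); pixel columns grow to the right and rows downward; lengths in m; the calibration is good to about 2 mm. A picture is of the moment at which its call begins.
- manip.hand_in(): hands the job in, once; it reports no verdict.
Trained networks look in the newest picture that a camera, given by its name, has taken for a name from the list of things; names that differ only in an ending like _2 or _b are one class to them, and where a whole thing is asked for, a point or a joint stands for the part that bears it (a point fixed in the world has none). Each returns a list of dicts, best first, with "conf" (0 to 1); they miss things now and then, are a little off and sometimes report something else, mostly with a low value. They report only what shows in the picture. A call takes as long as a camera call. They do not tell look-alikes from the thing itself.
- imaging.search_frame(query, camera): "rect" ([left, top, width, height] in pixels, round what is visible of it).
The state is a dict: "time_s": time; "qpos": joint angles; "dq": joint speeds; "tau": joint torques, N m; "eef_pos": TCP position; "tool_rot": TCP orientation; "ft_force": force on the tool from outside, world axes, zero at the start; "moment": the same for the moment, N m; "gripper_width": opening from 0.0 (shut) to 1.0 (fully open).
Only numpy, scipy, OpenCV 4.12 (cv2) and the standard library are available. Lean on these libraries where they do the work, as an engineer would, in place of code of your own. Each camera call takes 0.05 s, during which the arm holds its last target. There are 200 camera calls.

## Working session

There is one attempt and no reset: what is moved stays moved. The work goes in short steps, Python scripts to look and compute and a tool call to move; the robot and the scene stay as the last step left them, time stands still between calls to the robot, and variables do not carry over. Pictures are saved under pics/ and viewed, on a budget of 14 in all, crops included, one or two more only if the job needs it, and the job is handed in when it is done.

Besides the shell and the picture viewer there is one more tool, called by a JSON object that holds its "name" and its "arguments". servo_tool: Moves the arm, as the interface text tells. Its arguments: {"type":"object","properties":{"series":{"type":"array","items":{"type":"object","properties":{"grip":{"type":"number"},"slide":{"type":"array","items":{"type":"number"}},"twist":{"type":"number"}}}},"newtons":{"type":"number"}},"required":["series"]}

```bash
ls; mkdir -p pics; cat > h.py <<'E'
import numpy as np, cv2
from bench import sensors, imaging, manip
def f(im): return im["color"].shape[0]/2/np.tan(np.radians(im["fovy"])/2)
def cloud(im):
    d=im["depth"]; F=f(im); v,u=np.mgrid[:d.shape[0],:d.shape[1]]
    p=np.stack([(u-im["cx"])/F*d,-(v-im["cy"])/F*d,-d],-1)
    T=np.linalg.inv(im["world_to_cam"]); w=p@T[:3,:3].T+T[:3,3]
    w[d==0]=np.nan; return w
def save(im,n,crop=None,s=1):
    c=im["color"][...,::-1]
    if crop: l,t,w,h=crop; c=c[t:t+h,l:l+w]
    cv2.imwrite(f"pics/{n}.png",cv2.resize(c,None,fx=s,fy=s,interpolation=cv2.INTER_CUBIC))
E
python3 - <<'E'
from h import *
s=sensors.read_state(); print({k:np.round(s[k],3).tolist() for k in s})
for cam in ["scene","side"]:
    im=imaging.get_image(cam); save(im,cam+"0",s=1.5); np.save(cam+"0.npy",im,allow_pickle=True)
    print(cam,im["fovy"],im["cx"],im["cy"],im.keys(),np.round(im["world_to_cam"],2).tolist())
    w=cloud(im)
    for q in ["flat_center","round_center","stamp_center","pad_center","long_tray","round_tray","spare","mug","carton"]:
        for r in imaging.search_frame(q,cam)[:3]:
            l,t,ww,h=r["rect"]; 
            print(q,np.round(r["rect"]).astype(int).tolist(),round(r["conf"],2),np.round(w[min(383,int(t+h/2)),min(511,int(l+ww/2))],3))
E
```

```text
pics
{'time_s': 0.0, 'qpos': [-0.153, 0.259, 0.021, 1.334, -0.0, 1.418], 'dq': [-0.001, -0.002, -0.0, -0.0, 0.0, 0.001], 'tau': [-0.0, -55.564, 34.454, 0.013, -0.0, 0.0], 'eef_pos': [0.55, 0.0, 0.231], 'tool_rot': [[0.0, 1.0, -0.001], [1.0, -0.0, 0.0], [0.0, -0.001, -1.0]], 'ft_force': [-0.27, -0.188, -0.005], 'moment': [0.026, -0.033, 0.044], 'gripper_width': 0.999}
scene 47.253615936085836 251.79502028184166 182.12885018860916 dict_keys(['color', 'depth', 'fovy', 'cx', 'cy', 'world_to_cam']) [[0.52, 0.86, 0.01, -0.29], [-0.74, 0.44, 0.5, 0.35], [0.42, -0.27, 0.86, -1.29], [0.0, 0.0, 0.0, 1.0]]
flat_center [240, 190, 25, 27] 0.89 [ 0.575 -0.007  0.058]
round_center [190, 218, 19, 28] 0.57 [ 0.579 -0.144  0.061]
stamp_center [234, 142, 23, 24] 0.82 [0.429 0.061 0.018]
pad_center [350, 196, 36, 34] 0.92 [0.721 0.219 0.025]
pad_center [65, 186, 39, 23] 0.74 [ 0.346 -0.33   0.027]
pad_center [274, 87, 12, 28] 0.65 [0.331 0.23  0.026]
long_tray [190, 222, 25, 26] 0.75 [ 0.582 -0.139  0.052]
long_tray [324, 129, 76, 35] 0.65 [0.563 0.33  0.021]
round_tray [87, 234, 82, 76] 0.93 [ 0.554 -0
[... 366 characters left out ...]
8, 17, 37] 0.93 [ 0.561 -0.026  0.059]
round_center [277, 239, 21, 31] 0.73 [ 0.567 -0.15   0.049]
stamp_center [222, 171, 18, 28] 0.79 [0.443 0.062 0.035]
stamp_center [238, 295, 89, 89] 0.23 [ 0.55  -0.315  0.004]
pad_center [316, 219, 42, 34] 0.91 [ 0.686 -0.087  0.025]
pad_center [177, 139, 19, 26] 0.8 [0.317 0.198 0.025]
pad_center [145, 267, 46, 39] 0.62 [ 0.318 -0.212  0.025]
long_tray [247, 116, 50, 35] 0.55 [0.556 0.277 0.023]
round_tray [240, 294, 89, 89] 0.58 [ 0.554 -0.313  0.003]
spare [318, 154, 24, 38] 0.82 [0.687 0.069 0.072]
mug [212, 201, 33, 48] 0.63 [ 0.442 -0.094  0.077]
carton [264, 144, 24, 36] 0.83 [0.557 0.121 0.061]
carton [219, 171, 20, 27] 0.32 [0.439 0.059 0.038]
```

View pics/scene0.png

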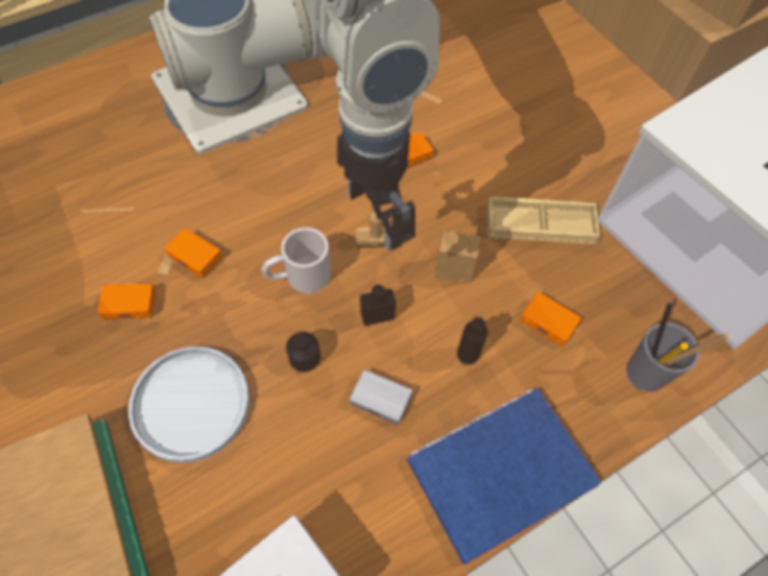

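View pics/side0.png

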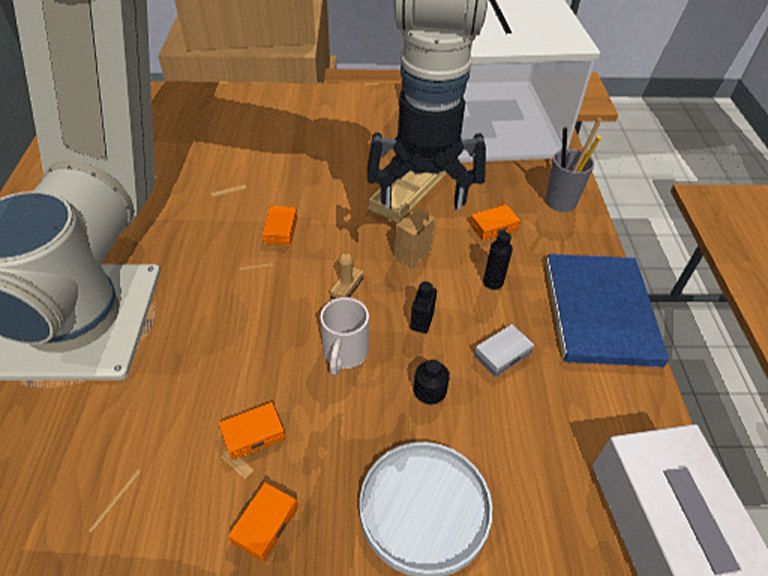

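Seen (1.5x pixels, side/scene): flat bottle (423,307)/(377,305) vs. the tall spare (497,260)/(472,340) and the round bottle (431,382)/(303,352). The grey/steel pad is at (504,348)/(381,395), and there are four orange look-alikes. The stamp is at (346,275)/(375,235) and the carton at (414,240)/(458,257). Next I measure each one from the depth.

```bash
cat > m.py <<'E'
from h import *
def pts(im,c,r,z0,z1):
    w=cloud(im); m=(np.hypot(w[...,0]-c[0],w[...,1]-c[1])<r)&(w[...,2]>z0)&(w[...,2]<z1)
    return w[m],im["color"][m]
def rect(P):
    (c,s,a)=cv2.minAreaRect(P[:,:2].astype(np.float32)); 
    if s[0]<s[1]: s=s[::-1];a+=90
    return np.round(c,4),np.round(s,4),round((a+90)%180-90,1)
E
python3 - <<'E'
from m import *
ims={n:np.load(n+"0.npy",allow_pickle=True).item() for n in ["scene","side"]}
for n,c,r,z0,z1 in [("flat body",(.567,-.02),.05,.006,.058),("flat cap",(.567,-.02),.05,.068,.1),("round body",(.575,-.15),.05,.006,.042),("round cap",(.575,-.15),.05,.055,.08),
  ("stamp base",(.43,.06),.048,.006,.024),("stamp hdl",(.44,.06),.04,.045,.09),("pad",(.685,-.085),.06,.02,.035),("padall",(.685,-.085),.06,.006,.035),("spare",(.695,.07),.04,.1,.125),("mug",(.435,-.09),.07,.07,.1),("carton",(.557,.12),.05,.07,.095),
  ("long",(.56,.30),.13,.018,.032),("longall",(.56,.30),.13,.008,.032),("round",(.555,-.315),.1,.014,.028)]:
    for k,im in ims.items():
        P,_=pts(im,c,r,z0,z1)
        if len(P)<5: print(n,k,len(P)); continue
        print(n,k,len(P),*rect(P),"med",np.round(np.median(P,0),4),"zmax",np.percentile(P[:,2],95).round(4))
for k,im in ims.items():
    w=cloud(im); m=(abs(w[...,0]-.56)<.2)&(abs(w[...,1])<.3)&(abs(w[...,2])<.01); print(k,"table z",np.nanmedian(w[m],0))
    # round tray circle fit
    P,_=pts(im,(.555,-.315),.11,.015,.026); A=np.c_[2*P[:,:2],np.ones(len(P))]; s=np.linalg.lstsq(A,(P[:,:2]**2).sum(1),rcond=None)[0]; print("circ",s[:2],np.sqrt(s[2]+s[0]**2+s[1]**2))
# topdown map
big=np.zeros((560,500,3),np.uint8)
for k,im in ims.items():
    w=cloud(im); m=(w[...,2]>-.02)&(w[...,2]<.13); P=w[m];C=im["color"][m]
    o=np.argsort(P[:,2]);P=P[o];C=C[o]
    r=((.42-P[:,1])/.0015).astype(int);c=((P[:,0]-.25)/.0015).astype(int);ok=(r>=0)&(r<560)&(c>=0)&(c<500)
    big[r[ok],c[ok]]=C[ok]
cv2.imwrite("pics/top.png",cv2.dilate(big,np.ones((2,2)))[...,::-1])
im=ims["side"]; save(im,"crop",(200,110,160,170),3.5)
E
```

```text
flat body scene 269 [ 0.5679 -0.0044] [0.0519 0.0306] 73.7 med [ 0.579  -0.0099  0.0358] zmax 0.0575
flat body side 233 [ 0.5664 -0.0045] [0.0536 0.0301] 72.5 med [ 0.5625 -0.0258  0.0377] zmax 0.0573
flat cap scene 103 [ 0.5682 -0.0039] [0.0232 0.0214] 37.9 med [ 0.5691 -0.0053  0.0845] zmax 0.0876
flat cap side 97 [ 0.5669 -0.0053] [0.0213 0.0202] -72.5 med [ 0.5661 -0.0087  0.0839] zmax 0.0867
round body scene 146 [ 0.5769 -0.1373] [0.0493 0.037 ] 86.4 med [ 0.5907 -0.1439  0.0259] zmax 0.0414
round body side 205 [ 0.5675 -0.1429] [0.0479 0.0356] -33.5 med [ 0.5663 -0.1564  0.0249] zmax 0.0409
round cap scene 105 [ 0.5706 -0.1373] [0.0232 0.0231] 11.1 med [ 0.572  -0.1371  0.0649] zmax 0.0676
round cap side 111 [ 0.5708 -0.1371] [0.0232 0.0225] 70.3 med [ 0.5698 -0.1395  0.0647] zmax 0.0673
stamp base scene 169 [0.4232 0.066 ] [0.0627 0.0502] -21.8 med [0.441  0.0529 0.0186] zmax 0.022
stamp base side 201 [0.4424 0.0672] [0.0669 0.0279] 58.9 med [0.441  0.0566 0.0187] zmax 0.0215
stamp hdl scene 75 [0.4441 0.0643] [0.022  0.0151] 24.2 med [0.448  0.0622 0.0645] zmax 0.0762
stamp h
[... 1116 characters left out ...]
2
long side 181 [0.5525 0.3186] [0.1598 0.0673] 54.4 med [0.5499 0.2861 0.0225] zmax 0.0259
longall scene 896 [0.5615 0.3343] [0.1935 0.0721] 55.1 med [0.5617 0.3311 0.0196] zmax 0.0257
longall side 362 [0.5585 0.326 ] [0.179  0.0679] 54.2 med [0.5488 0.2886 0.018 ] zmax 0.0253
round scene 557 [ 0.5522 -0.3156] [0.1694 0.1679] 61.9 med [ 0.5476 -0.3215  0.0191] zmax 0.0222
round side 707 [ 0.5509 -0.3145] [0.1689 0.168 ] 80.8 med [ 0.5538 -0.3231  0.0188] zmax 0.0208
scene table z [ 5.95608867e-01 -5.29537682e-02 -3.69287226e-04]
circ [ 0.55193671 -0.31494682] 0.08254014407250107
side table z [ 5.52000920e-01 -1.20227112e-01 -5.21493575e-04]
circ [ 0.55128998 -0.3147353 ] 0.08245383399226401
```

View pics/crop.png

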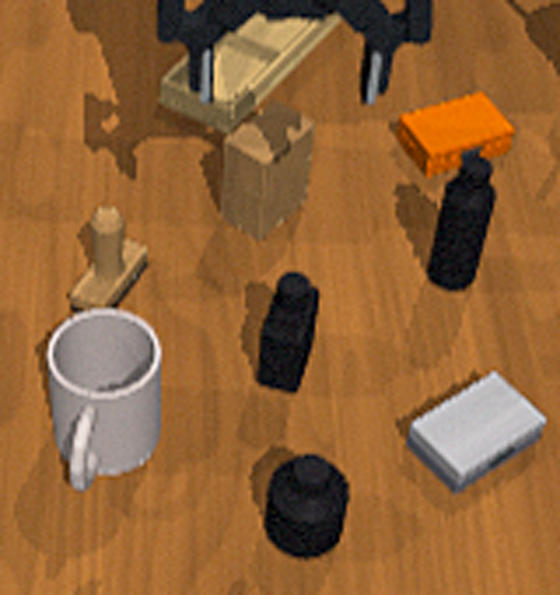

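The crop shows the flat bottle (287,330), round bottle (307,505), steel-lidded pad (477,430) and stamp (108,260). The spare and the orange case stand apart at the upper right. I'll write the move helper and check where the white box stands.

```bash
cat > go.py <<'E'
import sys
from h import *
def go(x,y,z,phi):
    s=sensors.read_state(); R=np.array(s["tool_rot"]); p=np.array(s["eef_pos"])
    cur=np.degrees(np.arctan2(R[1,1],R[0,1])); tw=-((phi-cur+90)%180-90)
    a=np.radians(cur-tw); d=np.array([x,y,z])-p
    print("t %.2f pos %s phi %.1f tilt %.3f F %s w %.3f q6 %.2f"%(s["time_s"],np.round(p,4),cur,R[2,2],np.round(s["ft_force"],1),s["gripper_width"],s["qpos"][5]))
    print("twist units %.2f; after it slide units x %.2f y %.2f z %.2f"%(tw/6,*(np.array([-np.sin(a)*d[0]+np.cos(a)*d[1],np.cos(a)*d[0]+np.sin(a)*d[1],-d[2]])/.03)))
if __name__=="__main__": go(*map(float,sys.argv[1:5]))
E
python3 go.py .5675 -.0045 .022 -17
python3 - <<'E'
from h import *
for n in ["scene","side"]:
    w=cloud(np.load(n+"0.npy",allow_pickle=True).item()).reshape(-1,3)
    m=(w[:,2]>.05)&(w[:,2]<.4)&(w[:,1]>.2)&(w[:,0]>.3)&(w[:,0]<.9)&(w[:,1]<.8)
    P=w[m]; 
    for y in np.arange(.2,.8,.05):
        q=P[(P[:,1]>=y)&(P[:,1]<y+.05)]
        if len(q): print(n,round(y,2),len(q),"x",q[:,0].min().round(3),q[:,0].max().round(3),"z",q[:,2].min().round(2),q[:,2].max().round(2))
E
```

```text
t 1.00 pos [0.55   0.     0.2313] phi 0.0 tilt -1.000 F [0.  0.1 0.2] w 0.998 q6 1.42
twist units 2.83; after it slide units x 0.03 y 0.60 z 6.98
scene 0.25 683 x 0.819 0.897 z 0.05 0.18
scene 0.3 582 x 0.823 0.897 z 0.05 0.17
scene 0.4 8153 x 0.596 0.9 z 0.05 0.24
scene 0.45 1626 x 0.592 0.9 z 0.07 0.24
scene 0.5 1170 x 0.589 0.758 z 0.23 0.24
scene 0.55 779 x 0.585 0.71 z 0.23 0.24
scene 0.6 438 x 0.581 0.667 z 0.23 0.24
scene 0.65 146 x 0.577 0.62 z 0.23 0.24
side 0.25 537 x 0.82 0.897 z 0.05 0.17
side 0.3 305 x 0.823 0.897 z 0.05 0.17
side 0.4 4626 x 0.663 0.9 z 0.05 0.24
side 0.45 673 x 0.669 0.899 z 0.1 0.24
side 0.5 557 x 0.687 0.899 z 0.23 0.24
side 0.55 459 x 0.704 0.897 z 0.23 0.24
side 0.6 406 x 0.674 0.894 z 0.23 0.24
side 0.65 104 x 0.684 0.889 z 0.24 0.24
```

```bash
python3 - <<'E'
from h import *
for n in ["scene","side"]:
    w=cloud(np.load(n+"0.npy",allow_pickle=True).item()).reshape(-1,3)
    for x in np.arange(.58,.9,.04):
      for z0,z1 in [(.05,.22),(.22,.25)]:
        q=w[(w[:,0]>=x)&(w[:,0]<x+.04)&(w[:,2]>z0)&(w[:,2]<z1)&(w[:,1]>.38)&(w[:,1]<.75)]
        if len(q)>3: print(n,round(x,2),(z0,z1),len(q),"y1%% %.3f med %.3f"%(np.percentile(q[:,1],1),np.median(q[:,1])))
E
```

```text
scene 0.58 (0.05, 0.22) 366 y1% 0.420 med 0.423
scene 0.58 (0.22, 0.25) 1210 y1% 0.417 med 0.556
scene 0.62 (0.05, 0.22) 862 y1% 0.422 med 0.425
scene 0.62 (0.22, 0.25) 1414 y1% 0.419 med 0.513
scene 0.66 (0.05, 0.22) 901 y1% 0.425 med 0.428
scene 0.66 (0.22, 0.25) 1196 y1% 0.422 med 0.494
scene 0.7 (0.05, 0.22) 950 y1% 0.428 med 0.432
scene 0.7 (0.22, 0.25) 944 y1% 0.425 med 0.475
scene 0.74 (0.05, 0.22) 1000 y1% 0.431 med 0.435
scene 0.74 (0.22, 0.25) 649 y1% 0.428 med 0.457
scene 0.78 (0.05, 0.22) 1046 y1% 0.435 med 0.438
scene 0.78 (0.22, 0.25) 303 y1% 0.431 med 0.436
scene 0.82 (0.05, 0.22) 939 y1% 0.438 med 0.441
scene 0.82 (0.22, 0.25) 11 y1% 0.434 med 0.435
scene 0.86 (0.05, 0.22) 512 y1% 0.441 med 0.444
scene 0.9 (0.05, 0.22) 10 y1% 0.445 med 0.446
side 0.66 (0.05, 0.22) 561 y1% 0.425 med 0.429
side 0.66 (0.22, 0.25) 217 y1% 0.420 med 0.442
side 0.7 (0.05, 0.22) 659 y1% 0.427 med 0.432
side 0.7 (0.22, 0.25) 507 y1% 0.425 med 0.497
side 0.74 (0.05, 0.22) 684 y1% 0.430 med 0.435
side 0.74 (0.22, 0.25) 570 y1% 0.427 med 0.516
side 0.78 (0.05, 0.22) 681 y1% 0.434 med 0.438
side 0.78 (0.22, 0.25) 566 y1% 0.430 med 0.518
side 0.82 (0.05, 0.22) 677 y1% 0.437 med 0.442
side 0.82 (0.22, 0.25) 561 y1% 0.434 med 0.524
side 0.86 (0.05, 0.22) 640 y1% 0.440 med 0.445
side 0.86 (0.22, 0.25) 502 y1% 0.437 med 0.515
side 0.9 (0.05, 0.22) 41 y1% 0.443 med 0.447
side 0.9 (0.22, 0.25) 30 y1% 0.439 med 0.446
```

{"name": "servo_tool", "arguments": {"series": [{"grip": 1,"slide": [0,0,0.5],"twist": 1},{"grip": 1,"slide": [0,0,1],"twist": 1},{"grip": 1,"slide": [0,0,1],"twist": 0.83},{"grip": 1,"slide": [0,0.6,1],"twist": 0},{"grip": 1,"slide": [0.03,0,0.5],"twist": 0},{"grip": 1,"slide": [0,0,0],"twist": 0},{"grip": 1,"slide": [0,0,0],"twist": 0}]}}

```text
time_s: 1.58
eef_pos: [0.567, -0.0043, 0.1109]
tool_rot: [[0.292, 0.956, -0.002], [0.956, -0.292, 0.0], [-0.0, -0.002, -1.0]]
ft_force: [-0.3, -0.9, 0.1]
gripper_width: 1.004
```

```bash
python3 go.py .5675 -.0045 .022 -17; python3 - <<'E'
from m import *
im=imaging.get_image("wrist"); save(im,"w1",s=1.2)
w=cloud(im);m=np.isfinite(w[...,0]); print(np.nanmin(w[m],0),np.nanmax(w[m],0))
P,_=pts(im,(.567,-.004),.045,.07,.1); print(len(P), len(P)>5 and rect(P)); P,_=pts(im,(.567,-.004),.045,.05,.1); print(len(P), len(P)>5 and rect(P))
E
```

```text
t 1.58 pos [ 0.567  -0.0043  0.1109] phi -17.0 tilt -1.000 F [-0.3 -0.9  0.1] w 1.004 q6 1.71
twist units 0.00; after it slide units x -0.00 y 0.02 z 2.96
[ 0.20904674 -0.31063155 -0.00369112] [0.80070342 0.20744537 0.20974876]
939 (array([ 0.5661, -0.0017]), array([0.0211, 0.0211]), -36.0)
2471 (array([ 0.5664, -0.0011]), array([0.0505, 0.03  ]), 73.2)
```

{"name": "servo_tool", "arguments": {"series": [{"grip": 1,"slide": [0.04,0.02,0.9],"twist": 0},{"grip": 1,"slide": [0,0,0.9],"twist": 0},{"grip": 1,"slide": [0,0,0.8],"twist": 0},{"grip": 1,"slide": [0,0,0.36],"twist": 0},{"grip": -1,"slide": [0,0,0],"twist": 0},{"grip": -1,"slide": [0,0,0],"twist": 0},{"grip": -1,"slide": [0,0,0],"twist": 0},{"grip": -1,"slide": [0,0,0],"twist": 0},{"grip": -1,"slide": [0,0,0],"twist": 0},{"grip": -1,"slide": [0,0,0],"twist": 0}], "newtons": 40}}

```text
time_s: 2.47
eef_pos: [0.5693, -0.0035, 0.0241]
tool_rot: [[0.292, 0.956, 0.003], [0.956, -0.292, -0.0], [0.0, 0.003, -1.0]]
ft_force: [-1.2, -0.8, 5.8]
gripper_width: 0.343
```

{"name": "servo_tool", "arguments": {"series": [{"grip": -1,"slide": [0,0,0],"twist": 0},{"grip": -1,"slide": [0,0,0],"twist": 0},{"grip": -1,"slide": [0,0,-0.4],"twist": 0},{"grip": -1,"slide": [0,0,-0.8],"twist": 0},{"grip": -1,"slide": [0,0,-0.9],"twist": 0},{"grip": -1,"slide": [0,0,-0.9],"twist": 0},{"grip": -1,"slide": [0,0,-0.9],"twist": 0},{"grip": -1,"slide": [0,0,-0.7],"twist": 0},{"grip": -1,"slide": [0,0,-0.4],"twist": 0},{"grip": -1,"slide": [0,0,0],"twist": 0}]}}

```text
time_s: 3.3
eef_pos: [0.5697, -0.0036, 0.1762]
tool_rot: [[0.292, 0.956, 0.006], [0.956, -0.292, -0.001], [0.001, 0.006, -1.0]]
ft_force: [0.6, 1.0, -1.1]
gripper_width: 0.347
```

```bash
python3 go.py .581 .363 .17 -35; python3 - <<'E'
from m import *
for k in ["side","scene"]:
    im=imaging.get_image(k)
    if k=="side": save(im,"s1",(200,90,160,170),3.5)
    for z0 in [.018]:
        P,_=pts(im,(.561,.333),.115,z0,.032); print(k,len(P),rect(P))
E
```

```text
t 3.30 pos [ 0.5697 -0.0036  0.1762] phi -17.0 tilt -1.000 F [ 0.6  1.  -1.1] w 0.347 q6 1.71
twist units 3.00; after it slide units x 10.23 y -6.70 z 0.21
side 141 (array([0.5501, 0.3181]), array([0.1563, 0.0692]), 55.0)
scene 558 (array([0.5658, 0.3409]), array([0.2102, 0.0712]), 55.3)
```

View pics/s1.png

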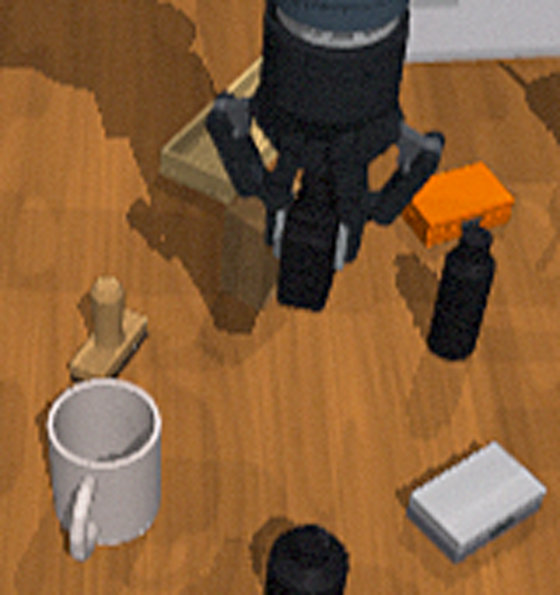

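The flat bottle is held upright at picture (310,260), and the carton and stamp are undisturbed. Before placing it I'll refine the long tray's pose with a model fit to its rims.

```bash
python3 - <<'E'
from m import *
from scipy.optimize import least_squares
L=[]
g=np.linspace
for s in(-1,1):
    L+=[(x,s*.0315) for x in g(-.0925,.0925,150)]+[(s*.09,y) for y in g(-.034,.034,50)]
L+=[(0,y) for y in g(-.03,.03,50)]
from scipy.spatial import cKDTree
T=cKDTree(L)
for n in ["scene","side"]:
    im=np.load(n+"0.npy",allow_pickle=True).item()
    P,_=pts(im,(.561,.333),.105,.0215,.03); P=P[P[:,1]<.413]
    def res(v):
        c,s=np.cos(v[2]),np.sin(v[2]); d=P[:,:2]-v[:2]
        return T.query(np.c_[c*d[:,0]+s*d[:,1],-s*d[:,0]+c*d[:,1]])[0]
    r=least_squares(res,[.561,.333,.957],loss="soft_l1",f_scale=.003,diff_step=1e-3)
    print(n,len(P),r.x,np.degrees(r.x[2]),np.mean(res(r.x)))
E
```

```text
scene 343 [0.55934095 0.3305104  0.96133319] 55.08033422694389 0.001567031400935581
side 113 [0.5595753  0.33036087 0.95749427] 54.86038073675402 0.0014808422657309082
```

{"name": "servo_tool", "arguments": {"series": [{"grip": -1,"slide": [0,0,0],"twist": 0.75},{"grip": -1,"slide": [0,0,0],"twist": 0.75},{"grip": -1,"slide": [0,0,0],"twist": 0.75},{"grip": -1,"slide": [0,0,0],"twist": 0.75},{"grip": -1,"slide": [0.5,-0.33,0],"twist": 0},{"grip": -1,"slide": [0.8,-0.53,0],"twist": 0},{"grip": -1,"slide": [0.9,-0.59,0],"twist": 0},{"grip": -1,"slide": [0.9,-0.59,0],"twist": 0},{"grip": -1,"slide": [0.9,-0.59,0],"twist": 0},{"grip": -1,"slide": [0.9,-0.59,0],"twist": 0},{"grip": -1,"slide": [0.9,-0.59,0],"twist": 0},{"grip": -1,"slide": [0.9,-0.59,0],"twist": 0}]}}

```text
time_s: 4.4
eef_pos: [0.5747, 0.2384, 0.1709]
tool_rot: [[0.573, 0.819, -0.002], [0.819, -0.573, -0.001], [-0.002, -0.001, -1.0]]
ft_force: [-0.2, 0.1, -0.6]
gripper_width: 0.349
```

{"name": "servo_tool", "arguments": {"series": [{"grip": -1,"slide": [0.9,-0.59,0],"twist": 0},{"grip": -1,"slide": [0.9,-0.59,0],"twist": 0},{"grip": -1,"slide": [0.8,-0.53,0],"twist": 0},{"grip": -1,"slide": [0.6,-0.4,0],"twist": 0},{"grip": -1,"slide": [0.26,-0.17,0],"twist": 0},{"grip": -1,"slide": [0,0,0],"twist": 0},{"grip": -1,"slide": [0,0,0],"twist": 0}]}}

```text
time_s: 4.98
eef_pos: [0.5786, 0.3608, 0.1712]
tool_rot: [[0.573, 0.82, -0.002], [0.82, -0.573, -0.001], [-0.002, -0.001, -1.0]]
ft_force: [-0.4, 0.2, -0.7]
gripper_width: 0.346
```

```bash
python3 go.py .5805 .361 .031 -35
```

```text
t 4.98 pos [0.5786 0.3608 0.1712] phi -34.9 tilt -1.000 F [-0.4  0.2 -0.7] w 0.346 q6 2.62
twist units 0.01; after it slide units x 0.04 y 0.05 z 4.67
```

{"name": "servo_tool", "arguments": {"series": [{"grip": -1,"slide": [0.04,0.05,0.5],"twist": 0},{"grip": -1,"slide": [0,0,0.8],"twist": 0},{"grip": -1,"slide": [0,0,0.8],"twist": 0},{"grip": -1,"slide": [0,0,0.8],"twist": 0},{"grip": -1,"slide": [0,0,0.8],"twist": 0},{"grip": -1,"slide": [0,0,0.5],"twist": 0},{"grip": -1,"slide": [0,0,0.2],"twist": 0},{"grip": -1,"slide": [0,0,0.1],"twist": 0},{"grip": -1,"slide": [0,0,0.1],"twist": 0},{"grip": -1,"slide": [0,0,0],"twist": 0},{"grip": -1,"slide": [0,0,0],"twist": 0}]}}

```text
time_s: 5.9
eef_pos: [0.5814, 0.3613, 0.0356]
tool_rot: [[0.574, 0.819, 0.001], [0.819, -0.574, 0.001], [0.001, 0.001, -1.0]]
ft_force: [-0.3, 0.1, -0.7]
gripper_width: 0.346
```

```bash
python3 go.py .5805 .361 .029 -35
```

```text
t 5.90 pos [0.5814 0.3613 0.0356] phi -35.0 tilt -1.000 F [-0.3  0.1 -0.7] w 0.346 q6 2.62
twist units 0.00; after it slide units x -0.03 y -0.02 z 0.22
```

{"name": "servo_tool", "arguments": {"series": [{"grip": -1,"slide": [0,0,0.1],"twist": 0},{"grip": -1,"slide": [0,0,0.08],"twist": 0},{"grip": -1,"slide": [0,0,0.04],"twist": 0},{"grip": -1,"slide": [0,0,0],"twist": 0},{"grip": -1,"slide": [0,0,0],"twist": 0}]}}

```text
time_s: 6.32
eef_pos: [0.5812, 0.3616, 0.0291]
tool_rot: [[0.573, 0.819, 0.002], [0.819, -0.573, 0.001], [0.001, 0.001, -1.0]]
ft_force: [-1.4, -1.1, 7.2]
gripper_width: 0.345
```

```bash
python3 go.py .5805 .361 .029 -35; python3 - <<'E'
from h import *
im=imaging.get_image("scene"); save(im,"s2",(270,70,150,130),4)
E
```

```text
t 6.32 pos [0.5812 0.3616 0.0291] phi -35.0 tilt -1.000 F [-1.4 -1.1  7.2] w 0.345 q6 2.62
twist units 0.01; after it slide units x -0.03 y -0.01 z 0.00
```

View pics/s2.png

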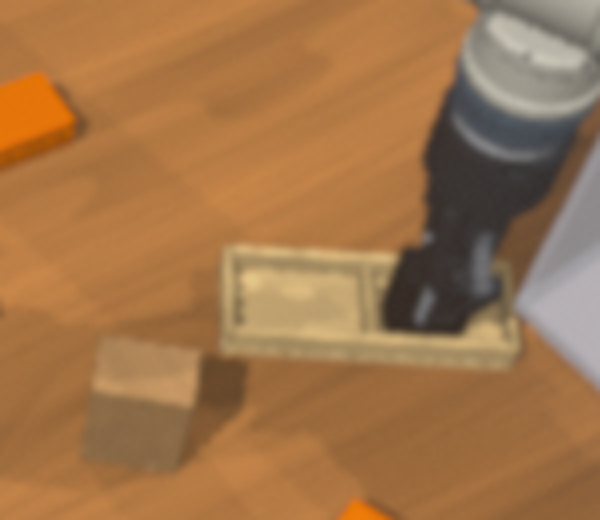

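The bottle sits in the right-hand compartment, at about (430,310) in the crop, clear of the divider at (368,300). The 7 N force shows it is on the floor, so I release it and rise.

{"name": "servo_tool", "arguments": {"series": [{"grip": 0.2,"slide": [0,0,0],"twist": 0},{"grip": 0.2,"slide": [0,0,0],"twist": 0},{"grip": 0.2,"slide": [0,0,0],"twist": 0},{"grip": 0.2,"slide": [0,0,0],"twist": 0},{"grip": 0.2,"slide": [0,0,-0.4],"twist": 0},{"grip": 0.2,"slide": [0,0,-0.8],"twist": 0},{"grip": 0.2,"slide": [0,0,-0.9],"twist": 0},{"grip": 0.2,"slide": [0,0,-0.9],"twist": 0},{"grip": 0.2,"slide": [0,0,-0.9],"twist": 0},{"grip": 0.4,"slide": [0,0,-0.8],"twist": 0},{"grip": 0.4,"slide": [0,0,-0.4],"twist": 0},{"grip": 0.4,"slide": [0,0,0],"twist": 0}]}}

```text
time_s: 7.37
eef_pos: [0.5819, 0.3618, 0.1842]
tool_rot: [[0.573, 0.819, 0.005], [0.819, -0.573, 0.002], [0.004, 0.003, -1.0]]
ft_force: [0.2, 0.9, 0.6]
gripper_width: 0.699
```

```bash
python3 go.py .4425 .066 .031 -31
python3 - <<'E'
from m import *
for k in ["scene","side","wrist"]:
    im=imaging.get_image(k); 
    P,_=pts(im,(.58,.361),.035,.045,.062); Q,_=pts(im,(.58,.361),.035,.075,.1); print(k,len(P),len(P)>5 and rect(P),len(Q),len(Q)>5 and (rect(Q),np.percentile(Q[:,2],95)))
E
```

```text
t 7.37 pos [0.5819 0.3618 0.1842] phi -35.0 tilt -1.000 F [0.2 0.9 0.6] w 0.699 q6 2.62
twist units -0.66; after it slide units x -10.85 y 1.10 z 5.11
scene 119 (array([0.5843, 0.3572]), array([0.0523, 0.0272]), 52.5) 80 ((array([0.5821, 0.3588]), array([0.0223, 0.0203]), -33.3), np.float64(0.09236357889765867))
side 81 (array([0.588 , 0.3493]), array([0.0572, 0.0285]), 26.7) 59 ((array([0.581 , 0.3595]), array([0.022 , 0.0176]), -61.0), np.float64(0.09198485105205727))
wrist 137 (array([0.5827, 0.3639]), array([0.0476, 0.0297]), 54.7) 514 ((array([0.5814, 0.3623]), array([0.021 , 0.0209]), 38.4), np.float64(0.09183379117299754))
```

{"name": "servo_tool", "arguments": {"series": [{"grip": 0.4,"slide": [0,0,0],"twist": -0.66},{"grip": 0.4,"slide": [-0.6,0.1,0],"twist": 0},{"grip": 0.4,"slide": [-1,0.1,0],"twist": 0},{"grip": 0.4,"slide": [-1,0.1,0],"twist": 0},{"grip": 0.4,"slide": [-1,0.1,0],"twist": 0},{"grip": 0.4,"slide": [-1,0.1,0],"twist": 0},{"grip": 0.4,"slide": [-1,0.1,0],"twist": 0},{"grip": 0.4,"slide": [-1,0.1,0],"twist": 0},{"grip": 0.4,"slide": [-1,0.1,0],"twist": 0},{"grip": 0.4,"slide": [-1,0.1,0],"twist": 0},{"grip": 0.4,"slide": [-1,0.1,0.4],"twist": 0},{"grip": 0.4,"slide": [-0.8,0.1,0.8],"twist": 0}]}}

```text
time_s: 8.52
eef_pos: [0.4478, 0.0755, 0.1451]
tool_rot: [[0.515, 0.857, 0.002], [0.857, -0.515, -0.0], [0.001, 0.002, -1.0]]
ft_force: [0.4, 0.7, -0.2]
gripper_width: 0.698
```

{"name": "servo_tool", "arguments": {"series": [{"grip": 0.4,"slide": [-0.45,0,0.8],"twist": 0},{"grip": 0.4,"slide": [0,0,0.3],"twist": 0},{"grip": 0.4,"slide": [0,0,0],"twist": 0},{"grip": 0.4,"slide": [0,0,0],"twist": 0}]}}

```text
time_s: 8.85
eef_pos: [0.4415, 0.0657, 0.1116]
tool_rot: [[0.516, 0.857, -0.001], [0.857, -0.516, 0.0], [-0.0, -0.001, -1.0]]
ft_force: [0.1, 0.1, 1.2]
gripper_width: 0.7
```

```bash

python3 - <<'E'
from m import *
im=imaging.get_image("wrist"); save(im,"w2")
P,_=pts(im,(.4425,.066),.05,.012,.024); Q,_=pts(im,(.4425,.066),.05,.04,.1); print(len(P),rect(P),len(Q),len(Q)>5 and (rect(Q),np.percentile(Q[:,2],95)))
E
python3 go.py .4425 .066 .030 -31
```

```text
1099 (array([0.4412, 0.0702]), array([0.0658, 0.028 ]), 61.5) 1010 ((array([0.4413, 0.0704]), array([0.0232, 0.0229]), -76.0), np.float64(0.07671681163129251))
t 8.90 pos [0.4421 0.0659 0.1122] phi -31.0 tilt -1.000 F [ 1.1 -1.   0.2] w 0.702 q6 2.07
twist units 0.00; after it slide units x 0.01 y 0.01 z 2.74
```

View pics/w2.png

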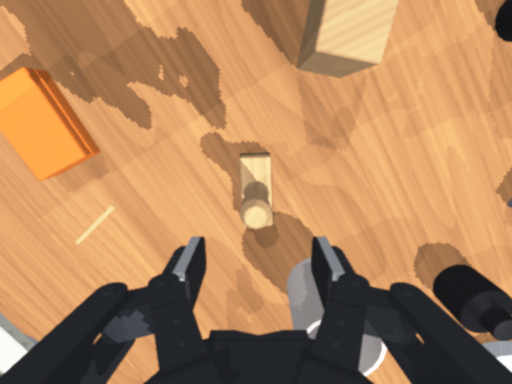

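The stamp is at (256,190) in the wrist picture, square to the fingers, and the mug at (330,330) is well below them. Descending to grasp.

{"name": "servo_tool", "arguments": {"series": [{"grip": 0.4,"slide": [0.06,0,0.7],"twist": -0.15},{"grip": 0.4,"slide": [0,0,0.8],"twist": 0},{"grip": 0.4,"slide": [0,0,0.8],"twist": 0},{"grip": 0.4,"slide": [0,0,0.4],"twist": 0},{"grip": -1,"slide": [0,0,0],"twist": 0},{"grip": -1,"slide": [0,0,0],"twist": 0},{"grip": -1,"slide": [0,0,0],"twist": 0},{"grip": -1,"slide": [0,0,0],"twist": 0},{"grip": -1,"slide": [0,0,0],"twist": 0},{"grip": -1,"slide": [0,0,0],"twist": 0},{"grip": -1,"slide": [0,0,0],"twist": 0}], "newtons": 40}}

```text
time_s: 9.82
eef_pos: [0.4433, 0.0671, 0.032]
tool_rot: [[0.502, 0.865, 0.003], [0.865, -0.502, 0.0], [0.002, 0.002, -1.0]]
ft_force: [-0.4, 2.3, 7.3]
gripper_width: 0.26
```

{"name": "servo_tool", "arguments": {"series": [{"grip": -1,"slide": [0,0,-0.4],"twist": 0},{"grip": -1,"slide": [0,0,-0.8],"twist": 0},{"grip": -1,"slide": [0,0,-0.9],"twist": 0},{"grip": -1,"slide": [0,0,-0.9],"twist": 0},{"grip": -1,"slide": [0,0,-0.9],"twist": 0},{"grip": -1,"slide": [0,0,-0.7],"twist": 0},{"grip": -1,"slide": [0,0,-0.4],"twist": 0},{"grip": -1,"slide": [0,0,0],"twist": 0}]}}

```text
time_s: 10.48
eef_pos: [0.4435, 0.0668, 0.1837]
tool_rot: [[0.502, 0.865, 0.005], [0.865, -0.502, -0.0], [0.002, 0.004, -1.0]]
ft_force: [0.1, 0.5, -0.1]
gripper_width: 0.252
```

```bash

python3 go.py .5337 .2936 .18 -35
python3 - <<'E'
from m import *
s=sensors.read_state()["eef_pos"]
for k in ["side","scene","wrist"]:
    im=imaging.get_image(k); 
    P,_=pts(im,s[:2],.05,s[2]-.035,s[2]-.0085);
    if len(P)>5: print(k,len(P),rect(P),np.percentile(P[:,2],[2,95]))
E
```

```text
t 10.48 pos [0.4435 0.0668 0.1837] phi -30.1 tilt -1.000 F [ 0.1  0.5 -0.1] w 0.252 q6 2.06
twist units 0.81; after it slide units x 7.92 y -1.87 z 0.12
side 270 (array([0.4425, 0.0656]), array([0.0658, 0.0285]), 60.1) [0.15180732 0.17292951]
scene 350 (array([0.4428, 0.0674]), array([0.0653, 0.0296]), 61.1) [0.14982018 0.17170997]
wrist 2403 (array([0.4461, 0.0777]), array([0.0462, 0.028 ]), 61.7) [0.15203611 0.17171169]
```

{"name": "servo_tool", "arguments": {"series": [{"grip": -1,"slide": [0,0,0],"twist": 0.9},{"grip": -1,"slide": [0.5,-0.1,0],"twist": 0},{"grip": -1,"slide": [0.9,-0.21,0],"twist": 0},{"grip": -1,"slide": [0.9,-0.21,0],"twist": 0},{"grip": -1,"slide": [0.9,-0.21,0],"twist": 0},{"grip": -1,"slide": [0.9,-0.21,0],"twist": 0},{"grip": -1,"slide": [0.9,-0.21,0],"twist": 0},{"grip": -1,"slide": [0.9,-0.21,0],"twist": 0},{"grip": -1,"slide": [0.9,-0.21,0],"twist": 0},{"grip": -1,"slide": [0.7,-0.2,0],"twist": 0},{"grip": -1,"slide": [0.4,-0.1,0],"twist": 0},{"grip": -1,"slide": [0,0,0],"twist": 0}]}}

```text
time_s: 11.63
eef_pos: [0.5344, 0.294, 0.1789]
tool_rot: [[0.579, 0.815, -0.002], [0.815, -0.579, -0.001], [-0.002, -0.002, -1.0]]
ft_force: [-0.5, -0.1, -1.0]
gripper_width: 0.262
```

{"name": "servo_tool", "arguments": {"series": [{"grip": -1,"slide": [0,0,0.4],"twist": 0},{"grip": -1,"slide": [0,0,0.8],"twist": 0},{"grip": -1,"slide": [0,0,0.9],"twist": 0},{"grip": -1,"slide": [0,0,0.9],"twist": 0},{"grip": -1,"slide": [0,0,0.5],"twist": 0},{"grip": -1,"slide": [0,0,0],"twist": 0},{"grip": -1,"slide": [0,0,0],"twist": 0}]}}

```text
time_s: 12.22
eef_pos: [0.5337, 0.2913, 0.0753]
tool_rot: [[0.582, 0.814, -0.002], [0.814, -0.582, -0.001], [-0.002, -0.001, -1.0]]
ft_force: [-0.5, 0.0, -0.1]
gripper_width: 0.261
```

```bash

python3 go.py .5337 .2936 .037 -35
python3 - <<'E'
from m import *
s=sensors.read_state()["eef_pos"]
for k in ["side","scene","wrist"]:
    im=imaging.get_image(k); 
    if k=="scene": save(im,"s3",(290,90,130,110),4.5)
    P,_=pts(im,s[:2],.05,s[2]-.033,s[2]-.0085);
    if len(P)>5: print(k,len(P),rect(P),np.percentile(P[:,2],[2,95]))
E
```

```text
t 12.22 pos [0.5337 0.2913 0.0753] phi -35.6 tilt -1.000 F [-0.5  0.  -0.1] w 0.261 q6 2.55
twist units -0.09; after it slide units x 0.06 y -0.04 z 1.28
side 173 (array([0.5342, 0.2913]), array([0.071 , 0.0293]), 52.9) [0.04331878 0.06473824]
scene 261 (array([0.535 , 0.2912]), array([0.0671, 0.0311]), 53.8) [0.04467084 0.06560891]
wrist 2218 (array([0.5397, 0.3025]), array([0.0463, 0.0279]), 56.6) [0.0482551  0.06629021]
```

View pics/s3.png

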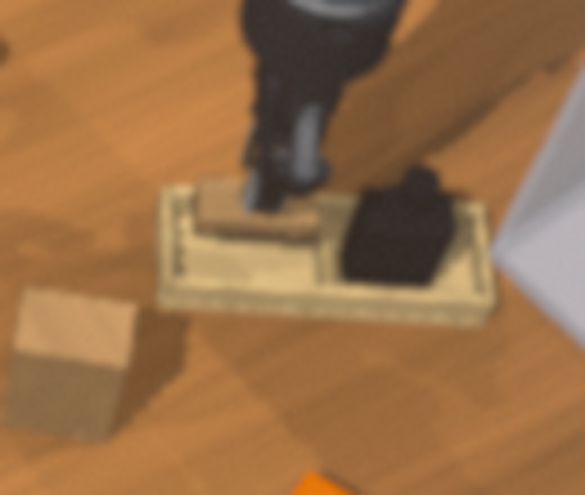

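The stamp hangs level over the left compartment at (255,210), and the flat bottle stands upright in the right one at (398,235). Lowering.

{"name": "servo_tool", "arguments": {"series": [{"grip": -1,"slide": [0.05,-0.06,0.4],"twist": -0.05},{"grip": -1,"slide": [0,0,0.4],"twist": 0},{"grip": -1,"slide": [0,0,0.25],"twist": 0},{"grip": -1,"slide": [0,0,0.1],"twist": 0},{"grip": -1,"slide": [0,0,0.07],"twist": 0},{"grip": -1,"slide": [0,0,0.06],"twist": 0},{"grip": -1,"slide": [0,0,0],"twist": 0},{"grip": -1,"slide": [0,0,0],"twist": 0}]}}

```text
time_s: 13.03
eef_pos: [0.534, 0.2947, 0.0379]
tool_rot: [[0.577, 0.817, 0.001], [0.817, -0.577, 0.0], [0.001, 0.0, -1.0]]
ft_force: [-0.4, 0.5, -1.5]
gripper_width: 0.259
```

```bash

python3 go.py .5337 .2936 .037 -35
```

```text
t 13.03 pos [0.534  0.2947 0.0379] phi -35.2 tilt -1.000 F [-0.4  0.5 -1.5] w 0.259 q6 2.55
twist units -0.04; after it slide units x -0.04 y 0.01 z 0.03
```

{"name": "servo_tool", "arguments": {"series": [{"grip": -1,"slide": [0,0,0.04],"twist": 0},{"grip": -1,"slide": [0,0,0.03],"twist": 0},{"grip": -1,"slide": [0,0,0],"twist": 0},{"grip": 0.1,"slide": [0,0,0],"twist": 0},{"grip": 0.1,"slide": [0,0,0],"twist": 0},{"grip": 0.1,"slide": [0,0,0],"twist": 0},{"grip": 0.1,"slide": [0,0,0],"twist": 0},{"grip": 0.1,"slide": [0,0,-0.4],"twist": 0},{"grip": 0.1,"slide": [0,0,-0.8],"twist": 0},{"grip": 0.1,"slide": [0,0,-0.9],"twist": 0},{"grip": 0.3,"slide": [0,0,-0.9],"twist": 0},{"grip": 0.6,"slide": [0,0,-0.9],"twist": 0}]}}

```text
time_s: 14.03
eef_pos: [0.5335, 0.2946, 0.1534]
tool_rot: [[0.577, 0.817, -0.001], [0.817, -0.577, -0.0], [-0.001, -0.0, -1.0]]
ft_force: [0.4, -1.2, -1.1]
gripper_width: 0.772
```

{"name": "servo_tool", "arguments": {"series": [{"grip": 0.6,"slide": [0,0,-0.9],"twist": 0},{"grip": 0.6,"slide": [0,0,-0.3],"twist": 0},{"grip": 0.6,"slide": [0,0,0],"twist": 0}]}}

```text
time_s: 14.28
eef_pos: [0.5348, 0.2951, 0.1908]
tool_rot: [[0.577, 0.817, 0.004], [0.817, -0.577, 0.002], [0.004, 0.002, -1.0]]
ft_force: [-0.6, 0.5, 0.0]
gripper_width: 0.803
```

```bash

python3 - <<'E'
from m import *
for k in ["scene","side","wrist"]:
    im=imaging.get_image(k)
    for nm,c,z0,z1,r in [("base",(.534,.294),.0265,.029,.04),("basetop",(.534,.294),.0225,.029,.026),("hdl",(.534,.294),.06,.1,.03),("cap",(.581,.361),.075,.1,.03)]:
        P,_=pts(im,c,r,z0,z1)
        if len(P)>5: print(k,nm,len(P),rect(P),np.percentile(P[:,2],[5,50,95]).round(4))
E
python3 go.py .5707 -.1372 .12 34
```

```text
scene base 25 (array([0.5339, 0.2872]), array([0.06  , 0.0561]), 17.2) [0.0266 0.0271 0.0284]
scene basetop 99 (array([0.5347, 0.2941]), array([0.049 , 0.0266]), 56.5) [0.0228 0.0249 0.0274]
scene hdl 95 (array([0.5333, 0.2927]), array([0.0237, 0.021 ]), 14.7) [0.0622 0.0762 0.0818]
scene cap 84 (array([0.5816, 0.3593]), array([0.0229, 0.02  ]), -40.8) [0.0764 0.0887 0.0923]
side base 10 (array([0.5328, 0.2849]), array([0.0648, 0.0318]), -5.0) [0.0265 0.0269 0.028 ]
side basetop 65 (array([0.5331, 0.2942]), array([0.049, 0.028]), 53.1) [0.0229 0.0245 0.0269]
side hdl 70 (array([0.5334, 0.2929]), array([0.0214, 0.0201]), 89.7) [0.0625 0.0751 0.0814]
side cap 58 (array([0.5821, 0.3596]), array([0.0214, 0.0213]), 72.3) [0.0762 0.0875 0.0917]
wrist base 29 (array([0.5411, 0.2984]), array([0.0498, 0.0431]), -74.0) [0.0266 0.0272 0.0288]
wrist basetop 401 (array([0.532 , 0.2956]), array([0.0512, 0.0279]), 55.6) [0.0235 0.0248 0.0265]
wrist hdl 495 (array([0.5331, 0.2975]), array([0.0228, 0.0225]), 11.3) [0.0674 0.0795 0.0818]
wrist cap 551 (array([0.5812, 0.3617]), array([0.0207, 0.0206]), -79.2) [0.0897 0.0908 0.092 ]
t 14.43 pos [0.5332 0.2944 0.1867] phi -35.2 tilt -1.000 F [ 0.  -0.3 -0.3] w 0.799 q6 2.55
twist units -11.54; after it slide units x -12.63 y -7.01 z 2.22
```

Both long-tray items measure level: cap top at 92 mm, stamp top at 81 mm. Next is the round bottle.

{"name": "servo_tool", "arguments": {"series": [{"grip": 0.6,"slide": [0,0,0],"twist": -0.96},{"grip": 0.6,"slide": [0,0,0],"twist": -0.96},{"grip": 0.6,"slide": [0,0,0],"twist": -0.96},{"grip": 0.6,"slide": [0,0,0],"twist": -0.96},{"grip": 0.6,"slide": [0,0,0],"twist": -0.96},{"grip": 0.6,"slide": [0,0,0],"twist": -0.96},{"grip": 0.6,"slide": [0,0,0],"twist": -0.96},{"grip": 0.6,"slide": [0,0,0],"twist": -0.96},{"grip": 0.6,"slide": [0,0,0],"twist": -0.96},{"grip": 0.6,"slide": [0,0,0],"twist": -0.96},{"grip": 0.6,"slide": [0,0,0],"twist": -0.96},{"grip": 0.6,"slide": [0,0,0],"twist": -0.96}]}}

```text
time_s: 15.43
eef_pos: [0.5331, 0.2944, 0.1862]
tool_rot: [[-0.562, 0.827, -0.003], [0.827, 0.562, -0.001], [0.001, -0.003, -1.0]]
ft_force: [0.7, 0.2, -0.1]
gripper_width: 0.801
```

{"name": "servo_tool", "arguments": {"series": [{"grip": 0.6,"slide": [-0.97,-0.54,0],"twist": 0},{"grip": 0.6,"slide": [-0.97,-0.54,0],"twist": 0},{"grip": 0.6,"slide": [-0.97,-0.54,0],"twist": 0},{"grip": 0.6,"slide": [-0.97,-0.54,0],"twist": 0},{"grip": 0.6,"slide": [-0.97,-0.54,0],"twist": 0},{"grip": 0.6,"slide": [-0.97,-0.54,0],"twist": 0},{"grip": 0.6,"slide": [-0.97,-0.54,0],"twist": 0},{"grip": 0.6,"slide": [-0.97,-0.54,0],"twist": 0},{"grip": 0.6,"slide": [-0.97,-0.54,0],"twist": 0},{"grip": 0.6,"slide": [-0.97,-0.54,0],"twist": 0},{"grip": 0.6,"slide": [-0.97,-0.54,0],"twist": 0},{"grip": 0.6,"slide": [-0.97,-0.54,0],"twist": 0}]}}

```text
time_s: 16.43
eef_pos: [0.5664, -0.1051, 0.1865]
tool_rot: [[-0.558, 0.83, -0.003], [0.83, 0.558, 0.001], [0.002, -0.002, -1.0]]
ft_force: [0.7, 0.3, 0.7]
gripper_width: 0.801
```

{"name": "servo_tool", "arguments": {"series": [{"grip": 1,"slide": [-0.6,-0.3,0.5],"twist": 0},{"grip": 1,"slide": [-0.39,-0.23,0.9],"twist": 0},{"grip": 1,"slide": [0,0,0.5],"twist": 0},{"grip": 1,"slide": [0,0,0],"twist": 0},{"grip": 1,"slide": [0,0,0],"twist": 0},{"grip": 1,"slide": [0,0,0],"twist": 0}]}}

```text
time_s: 16.93
eef_pos: [0.5706, -0.1367, 0.1316]
tool_rot: [[-0.558, 0.83, -0.0], [0.83, 0.558, 0.0], [0.0, -0.0, -1.0]]
ft_force: [-0.1, -0.1, -0.4]
gripper_width: 0.997
```

```bash

python3 - <<'E'
from m import *
im=imaging.get_image("wrist"); save(im,"w3")
P,_=pts(im,(.5707,-.1372),.05,.055,.1); print(rect(P)); 
P,_=pts(im,(.5707,-.1372),.05,.03,.1); print(rect(P)); 
E
python3 go.py .5707 -.1372 .016 34
```

```text
(array([ 0.5696, -0.1348]), array([0.0235, 0.0234]), 79.6)
(array([ 0.5696, -0.1345]), array([0.049 , 0.0489]), -70.0)
t 16.98 pos [ 0.5709 -0.1367  0.1321] phi 33.9 tilt -1.000 F [0.3 1.  0.2] w 0.999 q6 0.60
twist units -0.01; after it slide units x -0.01 y -0.01 z 3.87
```

{"name": "servo_tool", "arguments": {"series": [{"grip": 1,"slide": [0,0,0.6],"twist": 0},{"grip": 1,"slide": [0,0,0.9],"twist": 0},{"grip": 1,"slide": [0,0,0.9],"twist": 0},{"grip": 1,"slide": [0,0,0.9],"twist": 0},{"grip": 1,"slide": [0,0,0.57],"twist": 0},{"grip": 1,"slide": [0,0,0],"twist": 0},{"grip": -1,"slide": [0,0,0],"twist": 0},{"grip": -1,"slide": [0,0,0],"twist": 0},{"grip": -1,"slide": [0,0,0],"twist": 0},{"grip": -1,"slide": [0,0,0],"twist": 0},{"grip": -1,"slide": [0,0,0],"twist": 0},{"grip": -1,"slide": [0,0,0],"twist": 0}]}}

```text
time_s: 17.98
eef_pos: [0.5717, -0.1373, 0.0175]
tool_rot: [[-0.558, 0.83, 0.003], [0.83, 0.558, -0.001], [-0.003, 0.002, -1.0]]
ft_force: [-0.1, 1.1, 5.8]
gripper_width: 0.573
```

{"name": "servo_tool", "arguments": {"series": [{"grip": -1,"slide": [0,0,0],"twist": 0},{"grip": -1,"slide": [0,0,-0.3],"twist": 0},{"grip": -1,"slide": [0,0,-0.7],"twist": 0},{"grip": -1,"slide": [0,0,-0.8],"twist": 0},{"grip": -1,"slide": [0,0,-0.6],"twist": 0},{"grip": -1,"slide": [0,0,-0.3],"twist": 0},{"grip": -1,"slide": [0,0,0],"twist": 0}]}}

```text
time_s: 18.57
eef_pos: [0.5717, -0.1376, 0.0993]
tool_rot: [[-0.558, 0.83, 0.004], [0.83, 0.558, -0.002], [-0.004, 0.003, -1.0]]
ft_force: [0.3, 0.6, -0.4]
gripper_width: 0.568
```

```bash
python3 go.py .578 -.3535 .09 34
python3 - <<'E'
from m import *
im=imaging.get_image("side"); save(im,"s4",(200,150,160,170),3.5)
E
```

```text
t 18.57 pos [ 0.5717 -0.1376  0.0993] phi 33.9 tilt -1.000 F [ 0.3  0.6 -0.4] w 0.568 q6 0.60
twist units -0.02; after it slide units x -6.09 y -3.85 z 0.31
```

View pics/s4.png

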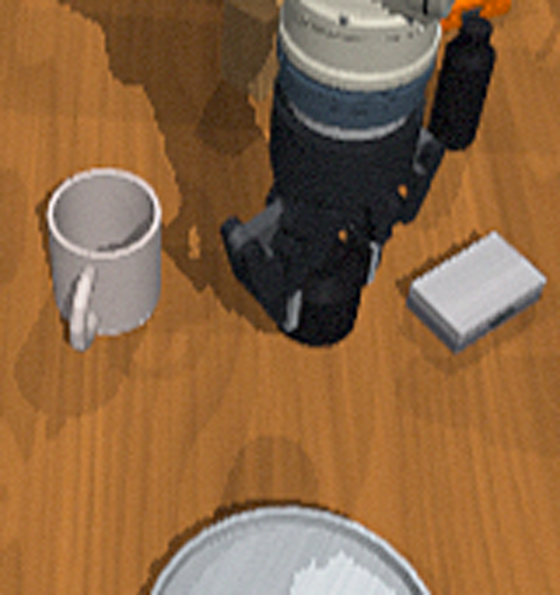

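The round bottle is held upright at (325,310), clear of the mug (105,250) and the pad (477,290). Moving to the round tray.

{"name": "servo_tool", "arguments": {"series": [{"grip": -1,"slide": [-0.45,-0.3,0],"twist": 0},{"grip": -1,"slide": [-0.85,-0.54,0],"twist": 0},{"grip": -1,"slide": [-0.9,-0.56,0],"twist": 0},{"grip": -1,"slide": [-0.9,-0.56,0],"twist": 0},{"grip": -1,"slide": [-0.9,-0.56,0],"twist": 0},{"grip": -1,"slide": [-0.9,-0.56,0],"twist": 0},{"grip": -1,"slide": [-0.75,-0.47,0],"twist": 0},{"grip": -1,"slide": [-0.44,-0.3,0],"twist": 0},{"grip": -1,"slide": [0,0,0],"twist": 0},{"grip": -1,"slide": [0,0,0],"twist": 0}]}}

```text
time_s: 19.45
eef_pos: [0.5759, -0.3532, 0.0948]
tool_rot: [[-0.557, 0.831, -0.002], [0.831, 0.557, 0.002], [0.002, -0.0, -1.0]]
ft_force: [-0.5, 1.2, -1.1]
gripper_width: 0.569
```

{"name": "servo_tool", "arguments": {"series": [{"grip": -1,"slide": [0,0,0.4],"twist": 0},{"grip": -1,"slide": [0,0,0.8],"twist": 0},{"grip": -1,"slide": [0,0,0.6],"twist": 0},{"grip": -1,"slide": [0,0,0.3],"twist": 0},{"grip": -1,"slide": [0,0,0.2],"twist": 0},{"grip": -1,"slide": [0,0,0],"twist": 0},{"grip": -1,"slide": [0,0,0],"twist": 0}]}}

```text
time_s: 20.03
eef_pos: [0.577, -0.3528, 0.0279]
tool_rot: [[-0.558, 0.83, 0.0], [0.83, 0.558, -0.0], [-0.0, 0.0, -1.0]]
ft_force: [0.1, -0.6, -0.1]
gripper_width: 0.566
```

```bash
python3 go.py .578 -.3535 .022 34
```

```text
t 20.03 pos [ 0.577  -0.3528  0.0279] phi 33.9 tilt -1.000 F [ 0.1 -0.6 -0.1] w 0.566 q6 0.31
twist units -0.01; after it slide units x -0.04 y 0.02 z 0.20
```

{"name": "servo_tool", "arguments": {"series": [{"grip": -1,"slide": [0,0,0.1],"twist": 0},{"grip": -1,"slide": [0,0,0.07],"twist": 0},{"grip": -1,"slide": [0,0,0.05],"twist": 0},{"grip": -1,"slide": [0,0,0],"twist": 0},{"grip": -1,"slide": [0,0,0],"twist": 0},{"grip": -1,"slide": [0,0,0],"twist": 0}]}}

```text
time_s: 20.53
eef_pos: [0.577, -0.3534, 0.0225]
tool_rot: [[-0.558, 0.83, 0.002], [0.83, 0.558, -0.001], [-0.002, 0.001, -1.0]]
ft_force: [-3.1, 1.6, 8.9]
gripper_width: 0.574
```

{"name": "servo_tool", "arguments": {"series": [{"grip": 0.4,"slide": [0,0,0],"twist": 0},{"grip": 0.4,"slide": [0,0,0],"twist": 0},{"grip": 0.4,"slide": [0,0,0],"twist": 0},{"grip": 0.4,"slide": [0,0,0],"twist": 0},{"grip": 0.4,"slide": [0,0,-0.4],"twist": 0},{"grip": 0.4,"slide": [0,0,-0.8],"twist": 0},{"grip": 0.4,"slide": [0,0,-0.9],"twist": 0},{"grip": 0.6,"slide": [0,0,-0.9],"twist": 0},{"grip": 0.8,"slide": [0,0,-0.8],"twist": 0},{"grip": 1,"slide": [0,0,-0.4],"twist": 0},{"grip": 1,"slide": [0,0,0],"twist": 0}]}}

```text
time_s: 21.45
eef_pos: [0.5776, -0.354, 0.15]
tool_rot: [[-0.558, 0.83, 0.004], [0.83, 0.558, -0.003], [-0.005, 0.002, -1.0]]
ft_force: [0.7, -1.0, -0.0]
gripper_width: 1.003
```

```bash
python3 - <<'E'
from m import *
for k in ["scene","side","wrist"]:
    im=imaging.get_image(k)
    for z0,z1 in [(.062,.1),(.028,.1)]:
        P,_=pts(im,(.577,-.353),.05,z0,z1)
        if len(P)>5: print(k,len(P),rect(P),np.percentile(P[:,2],[5,50,95]).round(4))
E
python3 go.py .689 -.0715 .12 -56
```

```text
scene 83 (array([ 0.5782, -0.355 ]), array([0.0255, 0.0163]), 38.3) [0.0636 0.0702 0.0732]
scene 432 (array([ 0.5792, -0.3541]), array([0.0484, 0.0423]), 62.0) [0.0328 0.0516 0.0713]
side 167 (array([ 0.575, -0.352]), array([0.023, 0.022]), -53.2) [0.0632 0.0699 0.0721]
side 667 (array([ 0.5765, -0.3533]), array([0.0497, 0.0458]), 46.7) [0.0346 0.0517 0.0713]
wrist 646 (array([ 0.5749, -0.3507]), array([0.0234, 0.023 ]), 17.6) [0.0657 0.0707 0.0719]
wrist 2332 (array([ 0.5748, -0.3507]), array([0.0492, 0.0488]), 24.1) [0.0415 0.0527 0.0714]
t 21.60 pos [ 0.5762 -0.3529  0.1454] phi 33.9 tilt -1.000 F [-0.4 -0.6 -1.3] w 0.998 q6 0.31
twist units 14.98; after it slide units x 8.36 y -5.67 z 0.85
```

{"name": "servo_tool", "arguments": {"series": [{"grip": 1,"slide": [0,0,0],"twist": 1},{"grip": 1,"slide": [0,0,0],"twist": 1},{"grip": 1,"slide": [0,0,0],"twist": 1},{"grip": 1,"slide": [0,0,0],"twist": 1},{"grip": 1,"slide": [0,0,0],"twist": 1},{"grip": 1,"slide": [0,0,0],"twist": 1},{"grip": 1,"slide": [0,0,0],"twist": 1},{"grip": 1,"slide": [0,0,0],"twist": 1},{"grip": 1,"slide": [0,0,0],"twist": 1},{"grip": 1,"slide": [0,0,0],"twist": 1},{"grip": 1,"slide": [0,0,0],"twist": 1},{"grip": 1,"slide": [0,0,0],"twist": 1}]}}

```text
time_s: 22.6
eef_pos: [0.576, -0.3527, 0.1446]
tool_rot: [[0.621, 0.784, -0.002], [0.784, -0.621, 0.002], [0.0, -0.003, -1.0]]
ft_force: [-0.3, 0.9, -0.6]
gripper_width: 1.0
```

{"name": "servo_tool", "arguments": {"series": [{"grip": 1,"slide": [0,0,0],"twist": 1},{"grip": 1,"slide": [0,0,0],"twist": 1},{"grip": 1,"slide": [0,0,0],"twist": 1},{"grip": 1,"slide": [0.9,-0.6,0],"twist": 0},{"grip": 1,"slide": [0.95,-0.65,0],"twist": 0},{"grip": 1,"slide": [0.95,-0.65,0],"twist": 0},{"grip": 1,"slide": [0.95,-0.65,0],"twist": 0},{"grip": 1,"slide": [0.95,-0.65,0],"twist": 0},{"grip": 1,"slide": [0.95,-0.65,0],"twist": 0},{"grip": 1,"slide": [0.95,-0.65,0],"twist": 0},{"grip": 1,"slide": [0.95,-0.65,0.2],"twist": 0},{"grip": 1,"slide": [0.8,-0.52,0.4],"twist": 0}]}}

```text
time_s: 23.6
eef_pos: [0.6902, -0.0699, 0.128]
tool_rot: [[0.83, 0.558, -0.0], [0.558, -0.83, 0.0], [0.0, -0.0, -1.0]]
ft_force: [0.2, -0.9, 0.5]
gripper_width: 0.999
```

{"name": "servo_tool", "arguments": {"series": [{"grip": 1,"slide": [0,0,0.3],"twist": 0},{"grip": 1,"slide": [0,0,0],"twist": 0},{"grip": 1,"slide": [0,0,0],"twist": 0}]}}

```text
time_s: 23.85
eef_pos: [0.6887, -0.0723, 0.1178]
tool_rot: [[0.83, 0.558, -0.003], [0.558, -0.83, 0.0], [-0.003, -0.002, -1.0]]
ft_force: [-0.0, 0.3, 0.5]
gripper_width: 0.998
```

```bash
python3 - <<'E'
from m import *
im=imaging.get_image("wrist"); save(im,"w4")
P,_=pts(im,(.689,-.0715),.06,.018,.04); print(rect(P),np.percentile(P[:,2],[5,50,95])); 
E
python3 go.py .689 -.0715 .003 -56
```

```text
(array([ 0.6889, -0.0707]), array([0.0778, 0.0514]), 34.8) [0.02458362 0.02584457 0.02690744]
t 23.90 pos [ 0.689  -0.073   0.1188] phi -56.1 tilt -1.000 F [-0.4 -0.5  0.3] w 0.998 q6 2.32
twist units -0.02; after it slide units x 0.03 y -0.04 z 3.86
```

View pics/w4.png

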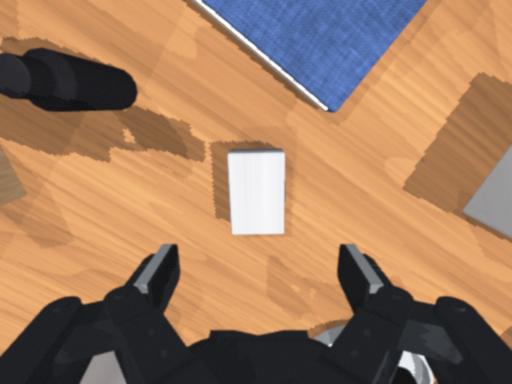

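The steel-lidded pad is at (257,192), square to the fingers, with the spare at (90,80) clear. Descending.

{"name": "servo_tool", "arguments": {"series": [{"grip": 1,"slide": [0.04,-0.04,0.6],"twist": -0.08},{"grip": 1,"slide": [0,0,0.9],"twist": 0},{"grip": 1,"slide": [0,0,0.9],"twist": 0},{"grip": 1,"slide": [0,0,0.8],"twist": 0},{"grip": 1,"slide": [0,0,0.45],"twist": 0},{"grip": 1,"slide": [0,0,0.2],"twist": 0},{"grip": 1,"slide": [0,0,0],"twist": 0},{"grip": -1,"slide": [0,0,0],"twist": 0},{"grip": -1,"slide": [0,0,0],"twist": 0},{"grip": -1,"slide": [0,0,0],"twist": 0},{"grip": -1,"slide": [0,0,0],"twist": 0},{"grip": -1,"slide": [0,0,0],"twist": 0}], "newtons": 50}}

```text
time_s: 24.9
eef_pos: [0.6908, -0.0709, 0.0059]
tool_rot: [[0.825, 0.565, 0.003], [0.565, -0.825, -0.001], [0.002, 0.002, -1.0]]
ft_force: [-0.8, -1.1, 5.7]
gripper_width: 0.575
```

{"name": "servo_tool", "arguments": {"series": [{"grip": -1,"slide": [0,0,0],"twist": 0},{"grip": -1,"slide": [0,0,0],"twist": 0},{"grip": -1,"slide": [0,0,-0.3],"twist": 0},{"grip": -1,"slide": [0,0,-0.7],"twist": 0},{"grip": -1,"slide": [0,0,-0.9],"twist": 0},{"grip": -1,"slide": [0,0,-0.9],"twist": 0},{"grip": -1,"slide": [0,0,-0.7],"twist": 0},{"grip": -1,"slide": [0,0,-0.5],"twist": 0},{"grip": -1,"slide": [0,0,0],"twist": 0},{"grip": -1,"slide": [0,0,0],"twist": 0}]}}

```text
time_s: 25.73
eef_pos: [0.6902, -0.0706, 0.1251]
tool_rot: [[0.825, 0.565, 0.002], [0.565, -0.825, -0.0], [0.001, 0.001, -1.0]]
ft_force: [-0.2, -0.0, -1.6]
gripper_width: 0.57
```

```bash
python3 go.py .534 -.289 .13 -56; python3 - <<'E'
from m import *
s=np.array(sensors.read_state()["eef_pos"])
for k in ["side","scene","wrist"]:
    im=imaging.get_image(k); P,_=pts(im,s[:2],.06,s[2]-.03,s[2]+.03)
    c=im["color"]
    if k=="side": save(im,"s5",(220,110,200,170),3)
    Q,C=pts(im,s[:2],.06,s[2]-.012,s[2]+.04); m=C.min(1)>120; Q=Q[m]
    print(k,len(P),len(Q),len(Q)>5 and (rect(Q),np.percentile(Q[:,2],[5,50,95])-s[2]))
E
```

```text
t 25.73 pos [ 0.6902 -0.0706  0.1251] phi -55.6 tilt -1.000 F [-0.2 -0.  -1.6] w 0.570 q6 2.32
twist units 0.06; after it slide units x -8.39 y 3.12 z -0.16
side 829 448 ((array([ 0.6851, -0.0766]), array([0.0706, 0.0603]), 24.2), array([0.01738802, 0.01947065, 0.02132743]))
scene 573 447 ((array([ 0.6894, -0.0733]), array([0.0781, 0.0489]), 34.2), array([0.0152131 , 0.01802429, 0.02061016]))
wrist 15198 13703 ((array([ 0.6882, -0.071 ]), array([0.0783, 0.062 ]), 33.9), array([0.0160151 , 0.01781384, 0.01901627]))
```

View pics/s5.png

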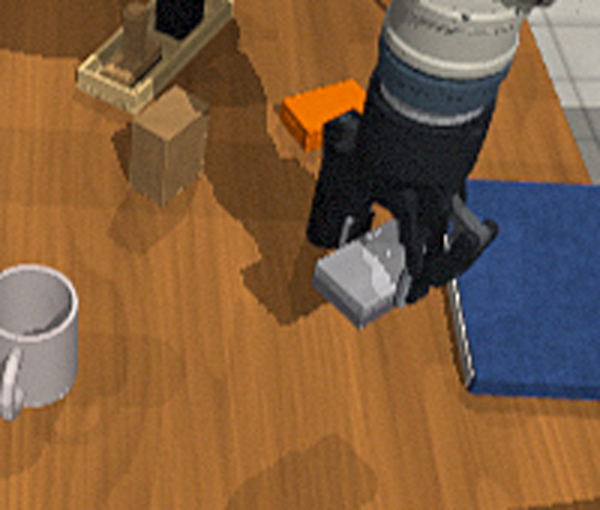

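The pad is held level at (365,275), with the lid evenly about 18 mm above the TCP. Carrying it to the round tray.

{"name": "servo_tool", "arguments": {"series": [{"grip": -1,"slide": [-0.4,0.15,0],"twist": 0},{"grip": -1,"slide": [-0.8,0.3,0],"twist": 0},{"grip": -1,"slide": [-0.95,0.35,0],"twist": 0},{"grip": -1,"slide": [-0.95,0.35,0],"twist": 0},{"grip": -1,"slide": [-0.95,0.35,0],"twist": 0},{"grip": -1,"slide": [-0.95,0.35,0],"twist": 0},{"grip": -1,"slide": [-0.95,0.35,0],"twist": 0},{"grip": -1,"slide": [-0.95,0.35,0],"twist": 0},{"grip": -1,"slide": [-0.8,0.3,0],"twist": 0},{"grip": -1,"slide": [-0.5,0.2,0],"twist": 0},{"grip": -1,"slide": [-0.19,0.07,0],"twist": 0},{"grip": -1,"slide": [0,0,0],"twist": 0}]}}

```text
time_s: 26.88
eef_pos: [0.5338, -0.2911, 0.1235]
tool_rot: [[0.827, 0.563, -0.001], [0.563, -0.827, 0.001], [-0.001, -0.001, -1.0]]
ft_force: [-0.6, -0.9, -0.9]
gripper_width: 0.568
```

{"name": "servo_tool", "arguments": {"series": [{"grip": -1,"slide": [0,0,0.5],"twist": 0},{"grip": -1,"slide": [0,0,0.8],"twist": 0},{"grip": -1,"slide": [0,0,0.7],"twist": 0},{"grip": -1,"slide": [0,0,0.4],"twist": 0},{"grip": -1,"slide": [0,0,0],"twist": 0},{"grip": -1,"slide": [0,0,0],"twist": 0}]}}

```text
time_s: 27.38
eef_pos: [0.5352, -0.2889, 0.0516]
tool_rot: [[0.825, 0.566, -0.001], [0.566, -0.825, 0.001], [-0.0, -0.002, -1.0]]
ft_force: [0.1, 0.4, -0.4]
gripper_width: 0.576
```

```bash
python3 go.py .534 -.289 .013 -56; python3 - <<'E'
from m import *
im=imaging.get_image("scene"); save(im,"s6",(70,190,150,140),4)
P,_=pts(im,(.577,-.353),.03,.062,.08); print(len(P)>5 and rect(P))
E
```

```text
t 27.38 pos [ 0.5352 -0.2889  0.0516] phi -55.6 tilt -1.000 F [ 0.1  0.4 -0.4] w 0.576 q6 1.91
twist units 0.07; after it slide units x -0.04 y -0.02 z 1.29
(array([ 0.5764, -0.3522]), array([0.0233, 0.0216]), 19.9)
```

View pics/s6.png

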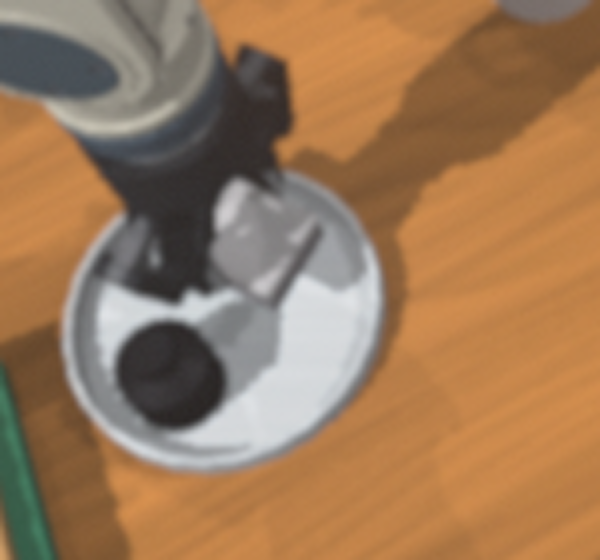

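The pad is over the upper part of the tray at (260,250), and the round bottle stands clear at (170,375). Lowering and releasing.

{"name": "servo_tool", "arguments": {"series": [{"grip": -1,"slide": [0,0,0.4],"twist": 0},{"grip": -1,"slide": [0,0,0.4],"twist": 0},{"grip": -1,"slide": [0,0,0.25],"twist": 0},{"grip": -1,"slide": [0,0,0.12],"twist": 0},{"grip": -1,"slide": [0,0,0.06],"twist": 0},{"grip": -1,"slide": [0,0,0.04],"twist": 0},{"grip": -1,"slide": [0,0,0],"twist": 0},{"grip": -1,"slide": [0,0,0],"twist": 0}]}}

```text
time_s: 28.1
eef_pos: [0.5353, -0.2902, 0.0146]
tool_rot: [[0.825, 0.565, 0.001], [0.565, -0.825, -0.0], [0.0, 0.001, -1.0]]
ft_force: [0.7, -1.3, -1.0]
gripper_width: 0.573
```

```bash
python3 go.py .534 -.289 .013 -56
```

```text
t 28.10 pos [ 0.5353 -0.2902  0.0146] phi -55.6 tilt -1.000 F [ 0.7 -1.3 -1. ] w 0.573 q6 1.91
twist units 0.06; after it slide units x -0.01 y -0.06 z 0.05
```

{"name": "servo_tool", "arguments": {"series": [{"grip": -1,"slide": [0,0,0.05],"twist": 0},{"grip": -1,"slide": [0,0,0.04],"twist": 0},{"grip": -1,"slide": [0,0,0.04],"twist": 0},{"grip": -1,"slide": [0,0,0],"twist": 0},{"grip": -1,"slide": [0,0,0],"twist": 0}]}}

```text
time_s: 28.52
eef_pos: [0.5352, -0.2901, 0.0109]
tool_rot: [[0.825, 0.565, 0.001], [0.565, -0.825, -0.0], [0.0, 0.001, -1.0]]
ft_force: [-1.6, 1.1, 5.7]
gripper_width: 0.567
```

{"name": "servo_tool", "arguments": {"series": [{"grip": 0.34,"slide": [0,0,0],"twist": 0},{"grip": 0.34,"slide": [0,0,0],"twist": 0},{"grip": 0.34,"slide": [0,0,0],"twist": 0},{"grip": 0.34,"slide": [0,0,0],"twist": 0},{"grip": 0.34,"slide": [0,0,-0.3],"twist": 0},{"grip": 0.34,"slide": [0,0,-0.7],"twist": 0},{"grip": 0.34,"slide": [0,0,-0.9],"twist": 0},{"grip": 0.34,"slide": [0,0,-0.9],"twist": 0},{"grip": 0.34,"slide": [0,0,-0.9],"twist": 0},{"grip": 0.34,"slide": [0,0,-0.9],"twist": 0},{"grip": 0.34,"slide": [0,0,-0.9],"twist": 0},{"grip": 0.34,"slide": [0,0,-0.5],"twist": 0}]}}

```text
time_s: 29.52
eef_pos: [0.5356, -0.2903, 0.1943]
tool_rot: [[0.825, 0.565, 0.003], [0.565, -0.825, -0.002], [0.001, 0.004, -1.0]]
ft_force: [0.4, -0.1, 0.4]
gripper_width: 0.667
```

{"name": "servo_tool", "arguments": {"series": [{"grip": 0.34,"slide": [0.7,0,-0.4],"twist": 0},{"grip": 0.34,"slide": [1,0,0],"twist": 0},{"grip": 0.34,"slide": [1,0,0],"twist": 0},{"grip": 0.34,"slide": [1,0,0],"twist": 0},{"grip": 0.34,"slide": [1,0,0],"twist": 0},{"grip": 0.34,"slide": [0.5,0,0],"twist": 0},{"grip": 0.34,"slide": [0,0,0],"twist": 0},{"grip": 0.34,"slide": [0,0,0],"twist": 0}]}}

```text
time_s: 30.18
eef_pos: [0.664, -0.2012, 0.2021]
tool_rot: [[0.824, 0.566, -0.001], [0.566, -0.824, 0.0], [-0.0, -0.0, -1.0]]
ft_force: [-0.4, 0.4, -1.0]
gripper_width: 0.672
```

```bash
python3 go.py .534 -.289 .2 -56; python3 - <<'E'
from m import *
T={"flat cap":((.581,.361),.03,.075,.1),"stamp base":((.534,.294),.026,.0225,.029),"stamp hdl":((.534,.294),.03,.06,.1),"round cap":((.577,-.353),.03,.062,.1),"round body":((.577,-.353),.04,.03,.048),"pad":((.535,-.29),.055,.0265,.04),"spare":((.6957,.081),.04,.1,.125),"mug":((.441,-.066),.06,.07,.1),"carton":((.558,.148),.05,.07,.095)}
for k in ["scene","side"]:
    im=imaging.get_image(k); save(im,"f_"+k,s=1.5)
    for n,(c,r,a,b) in T.items():
        P,_=pts(im,c,r,a,b)
        if len(P)>5: print(k,n,len(P),*rect(P),np.percentile(P[:,2],[5,50,95]).round(4))
E
```

```text
t 30.18 pos [ 0.664  -0.2012  0.2021] phi -55.5 tilt -1.000 F [-0.4  0.4 -1. ] w 0.672 q6 2.13
twist units 0.08; after it slide units x -5.23 y 0.00 z 0.07
scene flat cap 81 [0.5817 0.3591] [0.0207 0.0201] -30.1 [0.0776 0.0885 0.0922]
scene stamp base 100 [0.5348 0.294 ] [0.0499 0.029 ] 59.9 [0.0229 0.0247 0.0274]
scene stamp hdl 94 [0.5335 0.2929] [0.0235 0.0216] 9.2 [0.062  0.0763 0.0821]
scene round cap 125 [ 0.5759 -0.3525] [0.0237 0.0229] 37.6 [0.064  0.0704 0.0726]
scene round body 101 [ 0.576  -0.3516] [0.0483 0.0481] 12.0 [0.0311 0.0413 0.0478]
scene pad 778 [ 0.5408 -0.3021] [0.079  0.0749] 33.5 [0.028  0.0306 0.0333]
scene spare 98 [0.6961 0.0813] [0.0209 0.0201] 71.2 [0.1013 0.1107 0.1135]
scene mug 280 [ 0.4451 -0.0582] [0.0713 0.0643] -20.7 [0.0711 0.081  0.0862]
scene carton 431 [0.5599 0.1489] [0.0601 0.043 ] 47.9 [0.0734 0.0808 0.0838]
side flat cap 55 [0.5818 0.3582] [0.0206 0.0198] -68.7 [0.0764 0.0883 0.0916]
side stamp base 61 [0.5332 0.2939] [0.0482 0.027 ] 55.4 [0.0229 0.0249 0.0273]
side stamp hdl 73 [0.5334 0.2926] [0.0225 0.0203] -87.8 [0.0606 0.0745 0.0812]
side round cap 163 [ 0.5754 -0.352 ] [0.0229 0.0227] -6.5 [0.066  0.0701 0.0719]
side round body 125 [ 0.575  -0.3555] [0.0494 0.0429] -7.1 [0.0313 0.0414 0.0478]
side pad 1014 [ 0.5339 -0.2915] [0.0775 0.0502] 34.6 [0.028  0.0302 0.0322]
side spare 74 [0.6956 0.0812] [0.0219 0.02  ] 52.5 [0.1012 0.1101 0.1128]
side mug 396 [ 0.4464 -0.0698] [0.0903 0.0708] -70.3 [0.0709 0.08   0.0855]
side carton 317 [0.5605 0.1499] [0.0629 0.0416] 48.9 [0.0725 0.081  0.0832]
```

View pics/f_side.png

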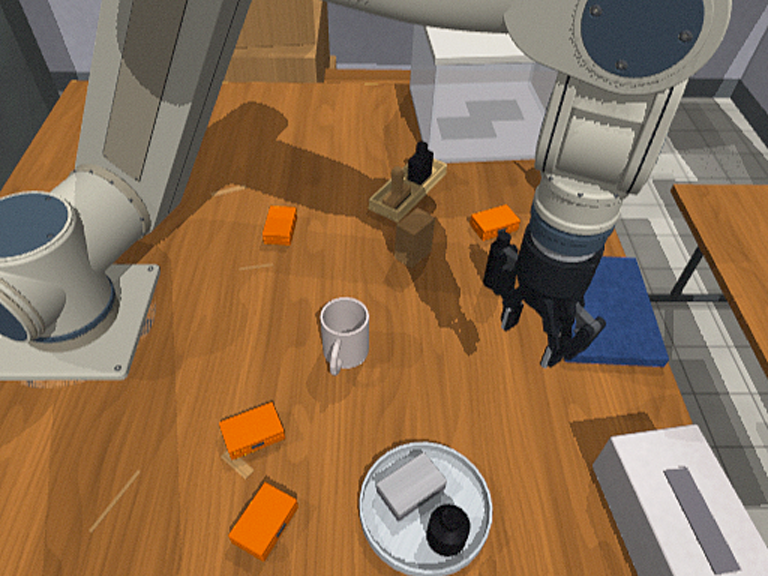

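View pics/f_scene.png

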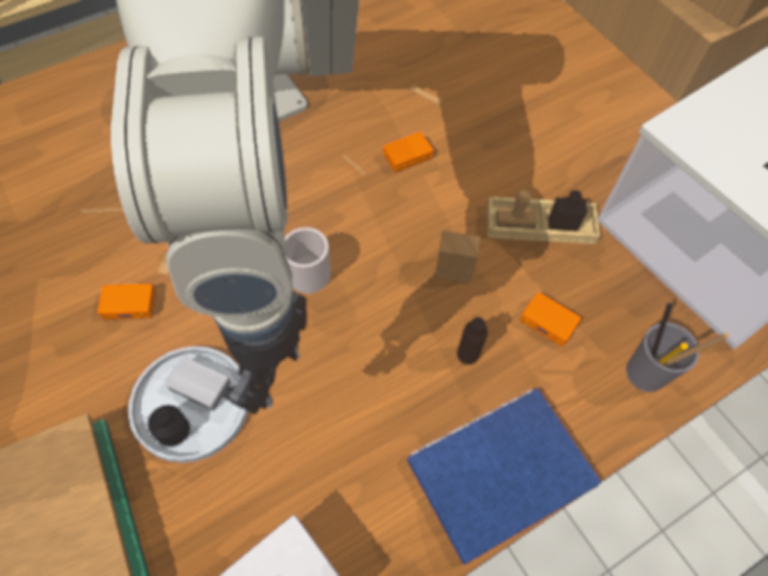

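Side (409,484)/(447,530) and scene (198,384)/(169,425): the pad and the round bottle lie flat and apart in the round tray. The long tray holds the stamp and the flat bottle, one in each compartment. Mug, carton and spare have not moved.

```bash
python3 -c "
from bench import manip; print(manip.hand_in())"
```

```text
the job is handed in; nothing more can be done
None
```

Both desk kits are made up and the job is handed in; the arm clock read about 30 s of the 109 s allowed. I placed the flat bottle in the long tray's far compartment and the stamp in its near one. The round bottle and then the steel-lidded pad went into the round tray, with roughly 28 mm planned between them.

**Final checks:**
- **Levels:** tops measured 92 mm (flat bottle), 81 mm (stamp), 72 mm (round bottle) and about 31 mm (pad). Each is within about 1 mm of the object's height plus the 5 mm tray floor. Nothing was seen leaning or touching.
- **Left alone:** the spare, carton, mug and orange look-alikes appear unmoved. The carton and spare fits agree with the start to about 2 mm.

**Disagreements:**
- **Camera agreement:** the wrist camera differed from the other two by 2–4 mm in places, so I split the difference.
- **Unclear final fits:** the last scene-camera outline of the pad also took in part of the bottle, so I relied on the side camera for it. The mug's final outlines varied because it was partly hidden, so I judged it from the pictures.
- **Picture budget:** I viewed 13 of the 14 pictures.

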